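# Third hand at the pass: hold the open casserole against the sprung stop

### The job

The cook will screw a probe clamp onto the rim of the blue casserole dish: lift its lid off and set it down gently, not dropped, in the middle of the pale wooden board, knob up. Then slide the open dish along the table until its long side lies flat on the black buffer of the sprung stop, about centred, and press it there steadily with about 10 newtons, the buffer about half way in and its yellow pointer in the green zone (never more than 25). Hold that push for about 3 seconds and finish while still pushing; leave everything else where it stands.

Things in the scene. Friction and masses are not known exactly. Their poses are not given: they have to be found in the camera images.
- dish: Open blue stoneware dish on the table, lid on: 140 mm (x) by 180 (y, long side) by 75 high, walls 7 thick; on four slick 4 mm nylon feet (friction about 0.12); a tab handle 20 deep on each short end (52 to 64 mm up). 0.4 to 0.7 kg. Origin: centre of underside. Its +x long side faces the buffer, 45 to 65 mm off; its -x side faces the robot, free to push on.
- lid: Loose blue lid, 144 by 184 mm (x, y as the dish's), 8 thick, with a 6 mm deep plug of 116 by 156 below it (5 mm play in the dish's mouth) and a steel knob on top. 0.2 to 0.4 kg. Origin: centre of the plug's underside, 69 mm above the table while on the dish. On the board it rests on its plug.
- lid_knob (a point): Where to grasp the lid: centre of the round head of its steel knob (head 30 mm across and 16 mm high, stem about 19 mm across), 46 mm above the lid's origin and 32 mm above the lid's flat top.
- lid_board: Pale wooden board fixed on the table, left or right of the dish (a stack of white plates, 210 mm across, 60 high, is on the other side): 160 mm (x) by 200 (y) by 18 thick. Origin: centre of its underside; its top is 18 mm above the table.
- stop: Sprung stop fixed beyond the dish, 220 mm wide (y), 50 high: dark steel housing, black rubber buffer plate in front. Origin: on the table, on its middle line, 60 mm behind the rested buffer's face. Its +x points from the dish into the stop: the push direction. White, green and red stripes on top under a yellow pointer that moves with the buffer.
- buffer_face (a point): Middle of the buffer's flat front face (200 mm wide, from 7 to 47 mm above the table); moves with the buffer.
- buffer (a joint): How far the buffer is pushed in, m: 0 at rest, 0.024 fully in (hard end). A plain spring of 800 N/m without preload: 0.006 is 5 N, 0.012 is 10 N (pointer in the middle of the green zone, which runs from 0.006 to 0.018).
- mill: Dark wooden pepper mill, 56 mm across, 150 mm high, loose bystander. Origin: centre of its underside.
- sauce: Red sauce bottle, 58 mm across, 170 mm high, loose bystander. Origin: centre of its underside.
- ramekin: Small white ramekin, 80 mm across, 45 mm high, loose bystander. Origin: centre of its underside.
- salt_bowl: Terracotta salt bowl, 100 mm across, 45 mm high, loose bystander. Origin: centre of its underside.
- spoon: Steel spoon 200 mm long lying on the table near the robot, loose bystander. Origin: its underside, near the middle.
- probe: The cook's clamp-on probe thermometer: black block with a round dial and a red clamp screw, about 120 mm long, 25 mm high, lying on the table near the robot; loose bystander, left for the cook. Origin: underside of the black block.
Things that resemble listed ones, but are neither listed nor needed, are in the scene too. What is shaped like the dish but pink is not meant.

How it is judged:
On the way, in this order (a step that is already met when the one before it is completed fails the run):
1. the lid is lifted clear of the dish (z of lid in the frame of dish above 0.085 m and contact force between the fingers and lid above 1 N), for 0.1 s.
2. the lid stands level on the board, let go (horizontal distance between lid and lid_board below 0.06 m and angle between lid's own z axis and vertical below 0.08 rad and contact force between lid and lid_board above 1 N and contact force between the fingers and lid below 0.1 N and linear speed of lid below 0.02 m/s), for 0.2 s.
3. the dish is pressed flat against the buffer with 5 to 16 N, without a break for 2.5 s (contact force between dish and stop between 5 and 16 N and value of joint buffer between 0.006 and 0.021 m and angle between the x axis of dish and the x axis of stop, either way round below 0.08 rad and y of dish in the frame of stop between -0.05 and 0.05 m and angle between dish's own z axis and vertical below 0.05 rad and height (world z) of dish below 0.006 m and contact force between the fingers and dish above 3 N and linear speed of dish below 0.01 m/s), for 2.5 s.
At the end, for the whole second after the job is handed in: Fingers still push the dish (over 3 N); it stands on the table, flat to the buffer (0.08 rad), within 50 mm of its middle, pressing it with 5 to 16 N, buffer 6 to 21 mm in, still. The lid stands level on the board, knob up, released, within 60 mm of its centre (all of step 2 and all of step 3); the arm keeps its last pose, push and grip.
It fails at once if the dish is rammed against the stop with more than 25 N (contact force between dish and stop above 25 N).
It fails at once if the lid is dropped (falls freely faster than 0.6 m/s) (linear speed of lid above 0.6 m/s and contact force between the fingers and lid below 0.1 N).
It fails at once if a bystander is moved more than 30 mm (distance of any of mill, sauce, ramekin, salt_bowl, spoon, probe from where it was at the start of the episode above 0.03 m).
It also fails if it takes over 72 s, if anything falls off the work surface, if the arm or the gripper's body presses on something with over 40 N, if the wrist force passes 120 N, or if a joint passes its speed limit or range.

### The arm

A 6-joint arm with a two-finger parallel gripper is mounted at the origin on the work surface. World frame = base frame: x ahead of the robot, y to its left, z up, the work surface at z = 0. Lengths are in m, angles in rad, forces in N, time in s.
With the tool pointing down it reaches from about 0.3 to 0.875 m from the base axis. Payload 6.4 kg.
Tool frame: the origin (TCP) lies at the very end of the fingers, on their centre line; the grasp point (between the pads) lies 19 mm behind it; z points along the fingers, x is the direction in which the jaws open and shut, and the axes are right-handed (so a half turn about z gives the same grasp; the last joint's range is limited). The gripper opens to 88 mm and grips with 3 to 60 N. Pads are 18 mm wide; open, the fingers measure 123 mm over their backs; the gripper's body (75 mm by 187 mm) begins 45 mm behind the grasp point.
Start: joints at [1.02, 0.181, 1.607, -0, 1.354, -0.206], TCP at [0.194, 0.541, 0.239] pointing down, gripper open.
Joint ranges: [-2.99, 2.99], [-0.89, 2.07], [0.3, 2.58], [-1.14, 4.28], [0, 2.63], [-3.12, 3.12]. Speed limits (rad/s): [2.57, 2.57, 3.01, 3.14, 3.14, 3.14].

### API

Orientations are given as a unit quaternion [x, y, z, w].
In Python, from station import arm, vision gives the robot as it stands.
- The arm moves only by the tool carry_out, never from a script. Its argument "commands" is text: rows parted by semicolons, each of 4 numbers parted by spaces: the shift along the tool's x, y, z in mm, then the turn about the tool's z in rad. A call has exactly 5 rows; each row is the pose to reach, as a shift and turn from the pose commanded when the call began, along the tool's axes at that moment; what a row does not reach only later rows make up. A row lasts 1/10 s, in which the tool goes at most 50 mm and 8.59 degrees, less where a joint would pass 70% of its speed; a pose out of reach is approached as far as the arm can. A call with a gripper value outside its range is refused whole. "jaw" is the opening in per cent of the stroke, from 0 (shut) to 100 (fully open), set as the call begins (left out, the last holds). The fingers move at their own pace and stop on an object; the grip force is fixed at half the most. Time passes only in rows, so rows that repeat a pose let the fingers close, or fill a call up. It gives the time, the measured TCP pose, the force and the opening at its end, in the units of the state.
- arm.read_state(): the state, without advancing time (a new reading comes with each control period).
- vision.read_camera(name): name is "scene" or "top" or "wrist"; returns a dict with "pixels" (420x560x3 uint8, red, green, blue), "camera_matrix" (3x3 intrinsics, pixels), "extrinsics" (4x4, takes a point from camera to world coordinates). Camera axes: x right, y down, z forward; pixel columns grow to the right and rows downward; lengths in m; the calibration is good to about 2 mm. A picture is of the moment at which its call begins. There is no depth.
- arm.close_job(): hands the job in, once; it reports no verdict.
The state is a dict: "time_s": time; "joint_positions": joint angles; "qvel": joint speeds; "effort": joint torques, N m; "tcp_pos": TCP position; "tool_rot": TCP orientation; "wrist_force": force on the tool from outside, world axes, zero at the start; "moment": the same for the moment, N m; "opening": finger opening in m.
Only numpy, scipy, OpenCV 4.12 (cv2) and the standard library are available. Lean on these libraries where they do the work, as an engineer would, in place of code of your own. Each camera call takes 0.05 s, during which the arm holds its last target.

## Working session

There is one attempt and no reset: what is moved stays moved. The work goes in short steps, Python scripts to look and compute and a tool call to move; the robot and the scene stay as the last step left them, time stands still between calls to the robot, and variables do not carry over. Pictures are saved under pics/ and viewed, and the job is handed in when it is done.

Besides the shell and the picture viewer there is one more tool, called as a command line: name --argument value ..., lists and objects as JSON in quotes. carry_out: Moves the arm, as the interface text tells. Its arguments: {"type":"object","properties":{"commands":{"type":"string"},"jaw":{"type":"number"}},"required":["commands"]}

```bash
mkdir -p pics; ls; cat > h.py <<'E'
import numpy as np,cv2
from station import arm,vision
def shot(n,f):
    r=vision.read_camera(n); cv2.imwrite('pics/'+f+'.png',r['pixels'][...,::-1]); np.savez('pics/'+f+'.npz',K=r['camera_matrix'],E=r['extrinsics']); return r
def ray(f,u,v,z):
    d=np.load('pics/'+f+'.npz');K,E=d['K'],d['E']
    r=E[:3,:3]@np.linalg.inv(K)@np.array([u,v,1.]);o=E[:3,3]
    return o+r*(z-o[2])/r[2]
def proj(f,p):
    d=np.load('pics/'+f+'.npz');K,E=d['K'],d['E']
    c=np.linalg.inv(E)@np.append(p,1);q=K@c[:3];return q[:2]/q[2]
def crop(f,u0,v0,u1,v1,s,o):
    im=cv2.imread('pics/'+f+'.png')[v0:v1,u0:u1];cv2.imwrite('pics/'+o+'.png',cv2.resize(im,None,fx=s,fy=s,interpolation=cv2.INTER_CUBIC))
E
python3 - <<'E'
from h import *
for n in('scene','top','wrist'):
    r=shot(n,n+'0');print(n,r['extrinsics'].round(3).tolist(),r['camera_matrix'][0,0])
print(arm.read_state())
E
```

```text
pics
scene [[-0.216, 0.549, -0.807, 1.436], [0.976, 0.137, -0.168, 0.213], [0.018, -0.825, -0.565, 0.741], [0.0, 0.0, 0.0, 1.0]] 435.177671116326
top [[-0.025, -0.995, 0.096, 0.348], [-1.0, 0.025, -0.002, 0.005], [0.0, -0.096, -0.995, 1.595], [0.0, 0.0, 0.0, 1.0]] 468.9950102163099
wrist [[0.339, 0.908, 0.247, 0.131], [0.941, -0.327, -0.091, 0.564], [-0.002, 0.263, -0.965, 0.384], [0.0, 0.0, 0.0, 1.0]] 354.6666995408539
{'time_s': 0.15, 'joint_positions': array([ 1.01975901e+00,  1.81363589e-01,  1.60771939e+00, -1.00830936e-05,
        1.35378244e+00, -2.06316556e-01]), 'qvel': array([ 0.00154057, -0.00072279, -0.00304835,  0.00075037,  0.00150604,
        0.00085593]), 'effort': array([ 1.43259091e-03, -4.34225750e+01, -3.42175841e+01,  7.03835953e-02,
        3.54593969e-02, -5.37020208e-05]), 'tcp_pos': array([0.19410472, 0.54084448, 0.2380494 ]), 'tool_rot': array([ 8.17903199e-01,  5.75355501e-01, -5.82521357e-04,  2.56274275e-04]), 'wrist_force': array([-0.44823575,  0.85035073,  0.217998  ]), 'moment': array([-0.0378556 ,  0.01451227, -0.02376602]), 'opening': 0.08784914933076894}
```

View pics/top0.png

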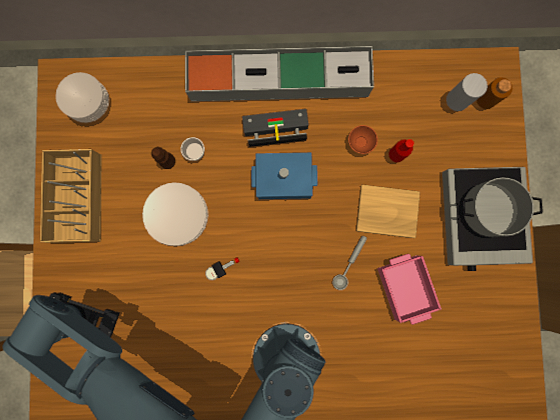

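View pics/scene0.png

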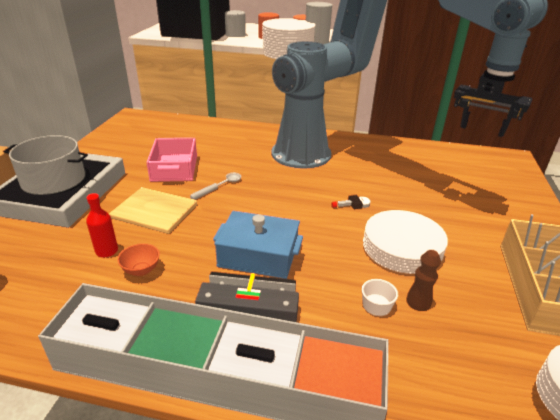

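The top view shows the blue lidded dish at about (284,175) and its knob at (284,173). The pale board is at (388,211), the stop at (277,128) and the plates at (175,213). The lookalikes are the pink dish at (410,290), tray lids with black handles at (256,72) and (348,70), and a light wooden crate at (70,196). I'm choosing the blue dish and the flat pale board, and checking both in close crops.

```bash
python3 - <<'E'
from h import *
crop('top0',225,95,345,215,5,'c1');crop('top0',340,170,440,250,7,'c2')
E
```

```text
(no output)
```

View pics/c1.png

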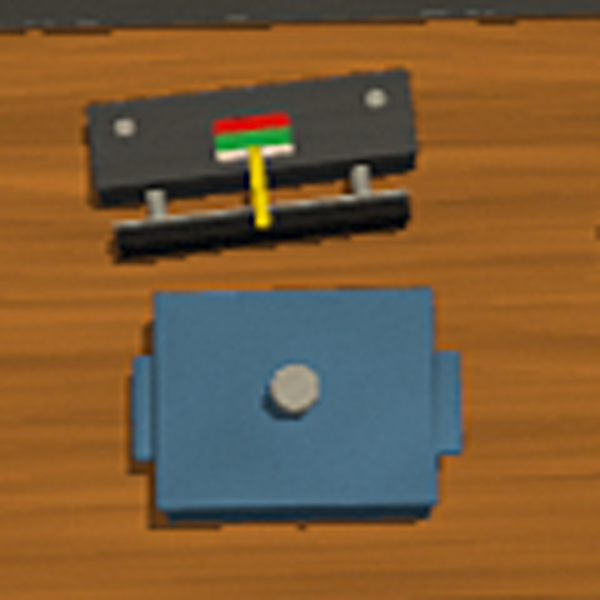

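View pics/c2.png

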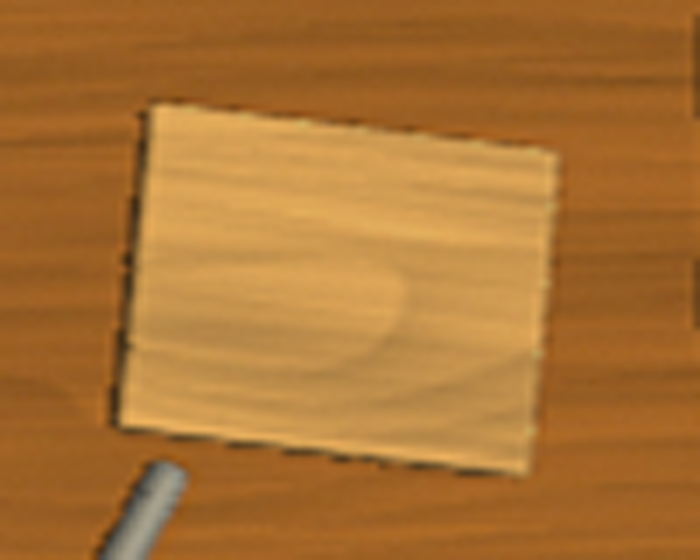

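The crop shows a blue lid with a steel knob, so it is the right dish. The flat pale board and the stop are also confirmed.

```bash
python3 - <<'E'
from h import *
f=lambda L,z,o,s:np.array([ray('top0',o[0]+u/s,o[1]+v/s,z)[:2] for u,v in L])
lid=f([(153,292),(432,289),(437,500),(162,505)],.083,(225,95),5)
kn=f([(295,385)],.123,(225,95),5)
hs=f([(88,103),(408,70),(415,152),(98,192)],.050,(225,95),5)
bf=f([(113,228),(410,193),(412,222),(118,253)],.047,(225,95),5)
bd=f([(150,103),(557,152),(527,473),(120,427)],.018,(340,170),7)
pt=f([(264,225)],.05,(225,95),5)
for n,a in zip(('lid','knob','housing','buf','board','ptr'),(lid,kn,hs,bf,bd,pt)):
    print(n,a.round(3).tolist(),a.mean(0).round(4))
    if len(a)==4: print('  sides',[round(float(np.linalg.norm(a[i]-a[(i+1)%4])),3) for i in range(4)],'ydir yaw',[round(float(np.arctan2(-(a[p]-a[q])[0],(a[p]-a[q])[1])),3) for p,q in((0,1),(3,2))])
print(ray('top0',175,213,.06),ray('top0',284,175,0))
from scipy.spatial.transform import Rotation as R
print(R.from_quat(arm.read_state()['tool_rot']).as_matrix().round(4))
E
```

```text
lid [[0.671, 0.083], [0.668, -0.1], [0.529, -0.099], [0.53, 0.08]] [ 0.5997 -0.0089]
  sides [0.183, 0.139, 0.179, 0.141] ydir yaw [-0.014, -0.007]
knob [[0.6, -0.008]] [ 0.6002 -0.0081]
housing [[0.809, 0.126], [0.826, -0.091], [0.769, -0.094], [0.747, 0.12]] [0.7877 0.0155]
  sides [0.217, 0.057, 0.215, 0.062] ydir yaw [0.08, 0.103]
buf [[0.723, 0.111], [0.742, -0.09], [0.722, -0.09], [0.706, 0.108]] [0.7232 0.0097]
  sides [0.201, 0.02, 0.199, 0.017] ydir yaw [0.094, 0.082]
board [[0.568, -0.271], [0.539, -0.466], [0.384, -0.444], [0.411, -0.25]] [ 0.4757 -0.3576]
  sides [0.198, 0.156, 0.196, 0.158] ydir yaw [-0.146, -0.138]
ptr [[0.722, 0.009]] [0.7218 0.0093]
[0.4838267  0.35264788 0.06      ] [ 0.61080219 -0.0089081   0.        ]
[[ 3.379e-01  9.412e-01 -7.000e-04]
 [ 9.412e-01 -3.379e-01 -1.100e-03]
 [-1.200e-03 -3.000e-04 -1.000e+00]]
```

carry_out --commands "-25 37 0 -0.07; -50 75 0 -0.14; -75 112 0 -0.21; -100 150 0 -0.28; -125 187 0 -0.345" --jaw 100

```text
time_s: 0.65
tcp_pos: [0.3287, 0.3588, 0.2386]
tool_rot: [0.706, 0.708, -0.0, 0.0]
wrist_force: [1.3, -0.1, 0.1]
opening: 0.0879
```

```bash
cat >> h.py <<'E'
from scipy.spatial.transform import Rotation as R
def to(x,y,z,yaw=None):
    s=arm.read_state();M=R.from_quat(s['tool_rot']).as_matrix()
    d=M.T@(np.array([x,y,z])-s['tcp_pos'])*1000
    cur=np.arctan2(-M[0,0],M[1,0]) # yaw of tool x relative to world y
    print('t',s['time_s'],'tcp',s['tcp_pos'].round(4),'yaw',cur.round(4),'F',s['wrist_force'].round(2),'M',s['moment'].round(2),'op',round(s['opening'],4),'tilt',M[:,2].round(3))
    print('shift',d.round(1),'turn',None if yaw is None else round(float(-(yaw-cur)),4))
E
python3 - <<'E'
from h import *
to(.60,-.008,.238,0)
E
```

```text
t 0.65 tcp [0.3287 0.3588 0.2386] yaw 0.0035 F [ 1.28 -0.12  0.07] M [ 0.03 -0.03  0.  ] op 0.0879 tilt [-0. -0. -1.]
shift [-367.7  270.1    0.6] turn 0.0035
```

carry_out --commands "-37 27 0 0; -74 54 0 0; -111 81 0 0; -148 108 0 0; -185 135 0 0"

```text
time_s: 1.15
tcp_pos: [0.4638, 0.1736, 0.2387]
tool_rot: [0.707, 0.707, 0.0, -0.0]
wrist_force: [0.1, 0.1, -0.4]
opening: 0.0881
```

carry_out --commands "-37 27 0 0; -74 54 0 0; -111 81 0 0; -148 105 0 0; -180 115 0 0"

```text
time_s: 1.65
tcp_pos: [0.5795, -0.007, 0.2383]
tool_rot: [0.707, 0.707, -0.0, 0.0]
wrist_force: [0.3, -0.5, -0.6]
opening: 0.0884
```

```bash
python3 - <<'E'
from h import *
to(.60,-.008,.096,0)
shot('wrist','w1')
E
```

```text
t 1.65 tcp [ 0.5795 -0.007   0.2383] yaw -0.0008 F [ 0.26 -0.48 -0.56] M [ 0.05 -0.03  0.02] op 0.0884 tilt [ 0. -0. -1.]
shift [ -1.   20.5 142.3] turn -0.0008
```

View pics/w1.png

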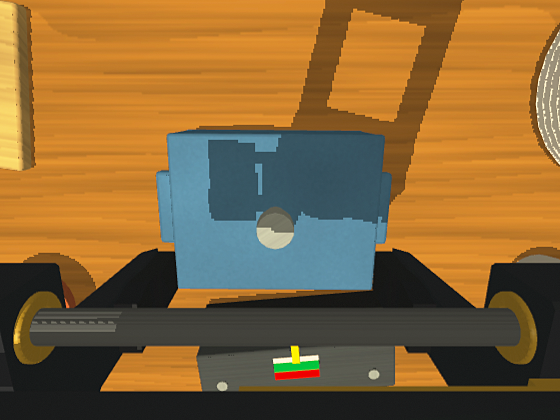

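The wrist view shows the lid with its knob at (276,229), the stop below it with the pointer at (295,352), and the board at far left.

```bash
python3 - <<'E'
from h import *
print(ray('w1',276,228,.123))
for p in[(168,133),(384,135),(373,290),(178,289)]: print(ray('w1',*p,.083).round(4))
E
```

```text
[ 0.59796225 -0.00571155  0.123     ]
[ 0.5278 -0.0954  0.083 ]
[0.5298 0.0845 0.083 ]
[0.6725 0.0855 0.083 ]
[ 0.6711 -0.0977  0.083 ]
```

carry_out --commands "0 10 25 0; 0 18 50 0; 0 20 75 0; 0 20 95 0; 0 20 110 0"

```text
time_s: 2.2
tcp_pos: [0.5972, -0.0043, 0.1267]
tool_rot: [0.707, 0.707, -0.001, -0.001]
wrist_force: [-0.6, -0.3, -0.8]
opening: 0.088
```

carry_out --commands "0 0 10 0; 0 0 20 0; 0 0 27 0; 0 0 32 0; 0 0 32 0"

```text
time_s: 2.7
tcp_pos: [0.598, -0.0046, 0.0963]
tool_rot: [0.707, 0.707, -0.0, -0.0]
wrist_force: [-1.0, -0.3, 0.2]
opening: 0.088
```

carry_out --commands "0 0 0 0; 0 0 0 0; 0 0 0 0; 0 0 0 0; 0 0 0 0" --jaw 0

```text
time_s: 3.2
tcp_pos: [0.5983, -0.0046, 0.0969]
tool_rot: [0.707, 0.707, 0.0, 0.0]
wrist_force: [0.4, 0.3, -0.8]
opening: 0.0503
```

```bash
python3 - <<'E'
from h import *
to(.60,-.008,.096,0)
shot('scene','s2')
crop('s2',180,150,380,330,4,'c3')
E
```

```text
t 3.2 tcp [ 0.5983 -0.0046  0.0969] yaw 0.0002 F [ 0.39  0.26 -0.81] M [ 0.02  0.03 -0.03] op 0.0503 tilt [ 0. -0. -1.]
shift [-3.4  1.7  0.9] turn 0.0002
```

View pics/c3.png

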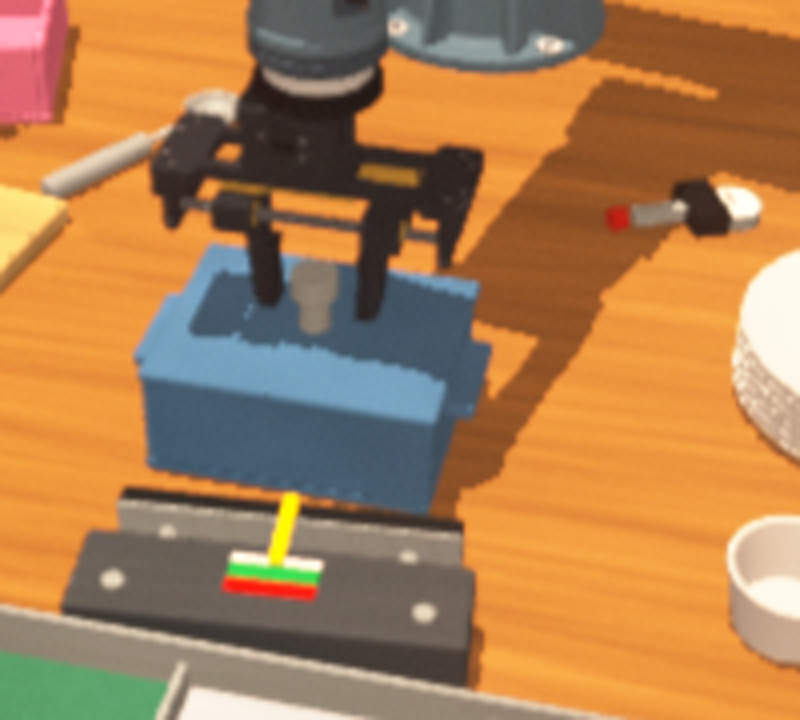

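Fingers are closing on either side of the knob. I'm continuing to close.

carry_out --commands "0 0 0 0; 0 0 0 0; 0 0 0 0; 0 0 0 0; 0 0 0 0"

```text
time_s: 3.75
tcp_pos: [0.5982, -0.0048, 0.0967]
tool_rot: [0.707, 0.707, -0.0, 0.0]
wrist_force: [-0.9, -1.6, -0.3]
opening: 0.0285
```

carry_out --commands "0 0 -1 0; 0 0 -3 0; 0 0 -6 0; 0 0 -9 0; 0 0 -12 0"

```text
time_s: 4.25
tcp_pos: [0.5982, -0.0045, 0.109]
tool_rot: [0.707, 0.707, 0.0, -0.0]
wrist_force: [-0.2, -0.0, -2.1]
opening: 0.0286
```

```bash
python3 - <<'E'
from h import *
to(.60,-.008,.2,0)
shot('scene','s3')
crop('s3',180,150,380,330,4,'c4')
E
```

```text
t 4.25 tcp [ 0.5982 -0.0045  0.109 ] yaw 0.0003 F [-0.16 -0.04 -2.14] M [ 0.02 -0.03 -0.01] op 0.0286 tilt [ 0.  0. -1.]
shift [ -3.5   1.8 -91. ] turn 0.0003
```

View pics/c4.png

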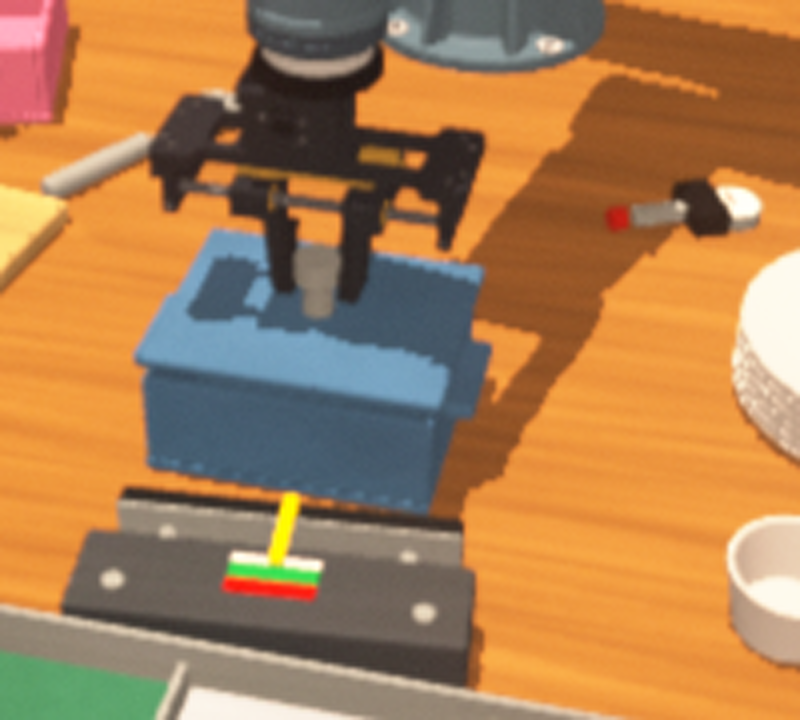

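carry_out --commands "0 0 -10 0; 0 0 -22 0; 0 0 -35 0; 0 0 -48 0; 0 0 -60 0"

```text
time_s: 4.8
tcp_pos: [0.5986, -0.0047, 0.1706]
tool_rot: [0.707, 0.707, 0.0, 0.001]
wrist_force: [0.5, 1.4, -2.0]
opening: 0.0288
```

carry_out --commands "0 0 -10 0; 0 0 -17 0; 0 0 -20 0; 0 0 -20 0; 0 0 -20 0"

```text
time_s: 5.3
tcp_pos: [0.5978, -0.0046, 0.1882]
tool_rot: [0.707, 0.707, -0.0, -0.0]
wrist_force: [0.5, 0.1, -2.2]
opening: 0.0285
```

```bash
python3 - <<'E'
from h import *
to(.476,-.358,.19,-.14)
shot('top','t3'); shot('scene','s4')
crop('s4',180,100,400,300,3.5,'c5')
crop('t3',225,95,425,275,4,'c6')
E
```

```text
t 5.3 tcp [ 0.5978 -0.0046  0.1882] yaw 0.0002 F [ 0.51  0.07 -2.19] M [ 0.01 -0.05  0.03] op 0.0285 tilt [-0.001  0.    -1.   ]
shift [-353.4 -121.9   -1.8] turn 0.1402
```

View pics/c5.png

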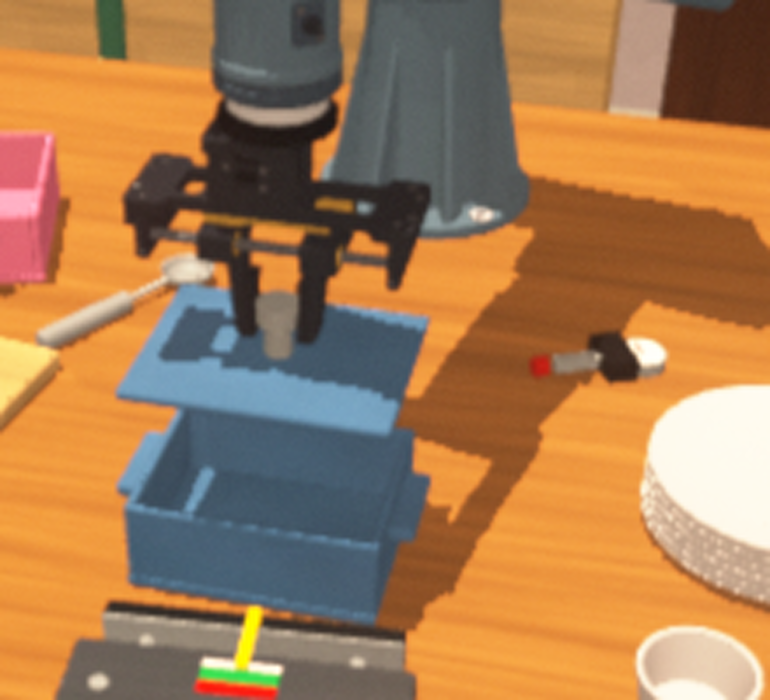

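View pics/c6.png

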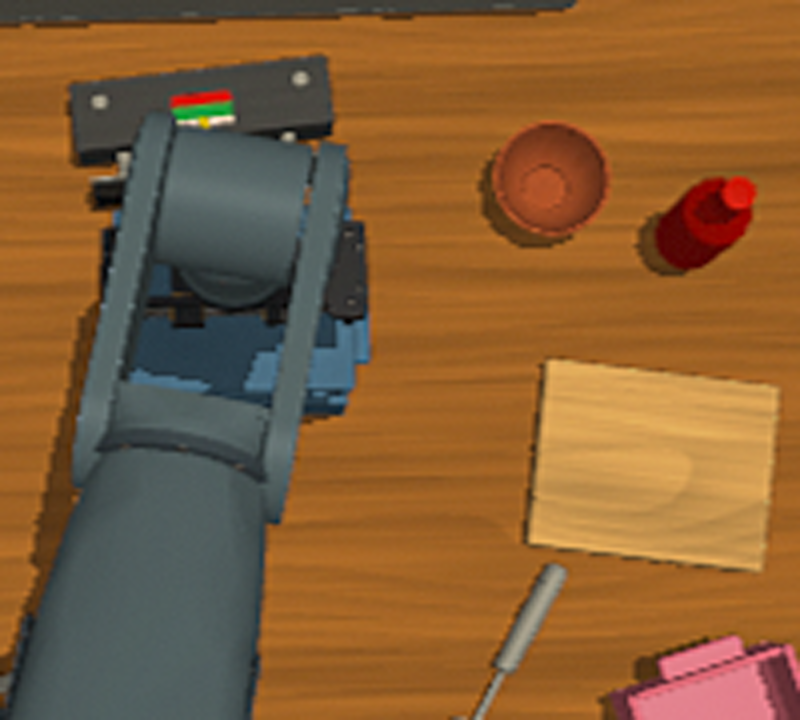

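The lid hangs level in the grip, clear of the open dish, and the board is free. Carrying it over now.

carry_out --commands "-12 -4 0 0.01; -35 -12 0 0.02; -65 -22 0 0.03; -95 -33 0 0.04; -125 -43 0 0.05"

```text
time_s: 5.9
tcp_pos: [0.5541, -0.1313, 0.1884]
tool_rot: [0.725, 0.689, -0.0, -0.0]
wrist_force: [0.3, 0.4, -2.4]
opening: 0.0284
```

carry_out --commands "-30 -9 0 0.02; -60 -17 0 0.04; -90 -26 0 0.06; -120 -34 0 0.07; -145 -41 0 0.07"

```text
time_s: 6.4
tcp_pos: [0.5057, -0.2746, 0.1885]
tool_rot: [0.749, 0.663, -0.0, -0.0]
wrist_force: [0.7, 0.4, -3.3]
opening: 0.0285
```

```bash
python3 - <<'E'
from h import *
to(.476,-.358,.19,-.14)
E
```

```text
t 6.4 tcp [ 0.5057 -0.2746  0.1885] yaw -0.1215 F [ 0.72  0.36 -3.27] M [-0.   -0.08  0.05] op 0.0285 tilt [-0.001 -0.    -1.   ]
shift [-86.4 -19.3  -1.5] turn 0.0185
```

carry_out --commands "-25 -6 0 0.01; -50 -11 5 0.018; -70 -16 15 0.018; -82 -18 30 0.018; -86 -19 45 0.018"

```text
time_s: 6.9
tcp_pos: [0.477, -0.3568, 0.1425]
tool_rot: [0.755, 0.656, -0.0, -0.0]
wrist_force: [0.2, 0.0, -2.8]
opening: 0.029
```

carry_out --commands "0 0 20 0; 0 0 40 0; 0 0 58 0; 0 0 70 0; 0 0 78 0"

```text
time_s: 7.4
tcp_pos: [0.4774, -0.3543, 0.0638]
tool_rot: [0.754, 0.657, 0.0, -0.001]
wrist_force: [-0.8, 0.5, -2.5]
opening: 0.0286
```

```bash
python3 - <<'E'
from h import *
to(.476,-.358,.0457,-.14)
shot('scene','s5')
crop('s5',80,120,300,300,3.5,'c7')
E
```

```text
t 7.4 tcp [ 0.4774 -0.3543  0.0638] yaw -0.1372 F [-0.81  0.51 -2.46] M [ 0.03 -0.01 -0.03] op 0.0286 tilt [-0.002  0.002 -1.   ]
shift [-3.9 -0.9 18.1] turn 0.0028
```

View pics/c7.png

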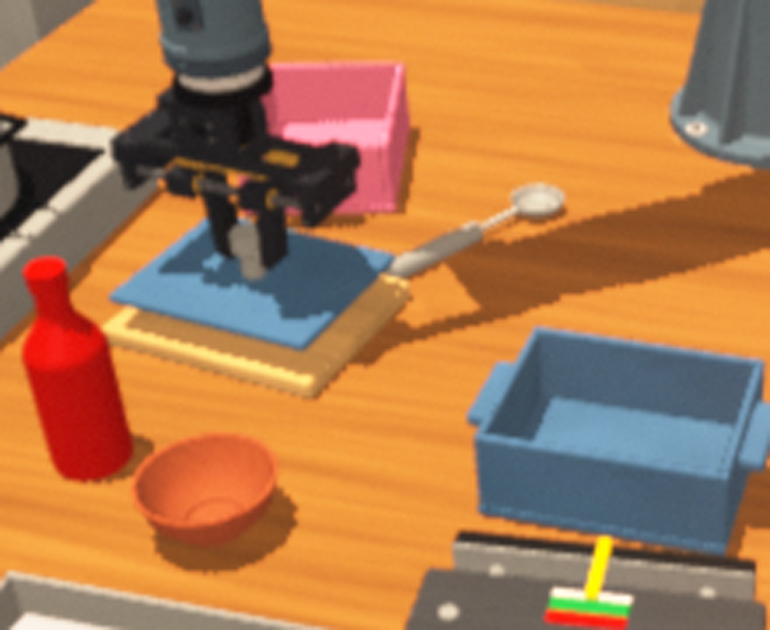

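The lid hangs over the board, centred and level. Lowering it gently.

carry_out --commands "0 0 4 0; 0 0 8 0; 0 0 11 0; 0 0 13 0; 0 0 15 0"

```text
time_s: 7.95
tcp_pos: [0.478, -0.3557, 0.0509]
tool_rot: [0.754, 0.657, 0.0, 0.0]
wrist_force: [-0.7, 0.7, -2.0]
opening: 0.0286
```

carry_out --commands "0 0 1 0; 0 0 2 0; 0 0 3 0; 0 0 3 0; 0 0 3 0"

```text
time_s: 8.45
tcp_pos: [0.4779, -0.3556, 0.0478]
tool_rot: [0.754, 0.657, -0.0, 0.0]
wrist_force: [0.8, 0.3, -2.0]
opening: 0.0285
```

```bash
python3 - <<'E'
from h import *
to(.476,-.358,.0457,-.14)
E
```

```text
t 8.45 tcp [ 0.4779 -0.3556  0.0478] yaw -0.1378 F [ 0.76  0.29 -2.05] M [ 0.02  0.   -0.01] op 0.0285 tilt [ 0. -0. -1.]
shift [-2.7 -1.5  2.1] turn 0.0022
```

carry_out --commands "0 0 0.5 0; 0 0 1 0; 0 0 1.5 0; 0 0 2 0; 0 0 2 0"

```text
time_s: 8.95
tcp_pos: [0.4779, -0.3555, 0.0457]
tool_rot: [0.754, 0.657, 0.0, -0.0]
wrist_force: [1.0, 0.6, -1.2]
opening: 0.0283
```

carry_out --commands "0 0 0.3 0; 0 0 0.6 0; 0 0 1 0; 0 0 1 0; 0 0 1 0"

```text
time_s: 9.45
tcp_pos: [0.4779, -0.3555, 0.0457]
tool_rot: [0.754, 0.657, -0.0, -0.0]
wrist_force: [-4.2, 3.6, 7.2]
opening: 0.0283
```

Contact felt (+7 N). I'm easing off slightly, then releasing.

carry_out --commands "0 0 -0.3 0; 0 0 -0.6 0; 0 0 -0.6 0; 0 0 -0.6 0; 0 0 -0.6 0"

```text
time_s: 9.95
tcp_pos: [0.4779, -0.3555, 0.0457]
tool_rot: [0.754, 0.657, -0.0, -0.0]
wrist_force: [-3.7, 3.4, 5.4]
opening: 0.0286
```

carry_out --commands "0 0 0 0; 0 0 0 0; 0 0 0 0; 0 0 0 0; 0 0 0 0" --jaw 100

```text
time_s: 10.45
tcp_pos: [0.4779, -0.3556, 0.0452]
tool_rot: [0.754, 0.657, -0.0, 0.0]
wrist_force: [-0.7, -0.9, 0.0]
opening: 0.0664
```

carry_out --commands "0 0 0 0; 0 0 0 0; 0 0 0 0; 0 0 0 0; 0 0 0 0"

```text
time_s: 10.95
tcp_pos: [0.4779, -0.3556, 0.0453]
tool_rot: [0.754, 0.657, -0.0, 0.0]
wrist_force: [0.1, 1.1, 0.3]
opening: 0.0883
```

```bash
python3 - <<'E'
from h import *
to(.476,-.358,.0457,-.14)
shot('scene','s6')
crop('s6',80,120,300,300,3.5,'c8')
E
```

```text
t 10.95 tcp [ 0.4779 -0.3556  0.0453] yaw -0.1378 F [0.09 1.11 0.27] M [-0.04 -0.    0.01] op 0.0883 tilt [ 0. -0. -1.]
shift [-2.7 -1.5 -0.4] turn 0.0022
```

View pics/c8.png

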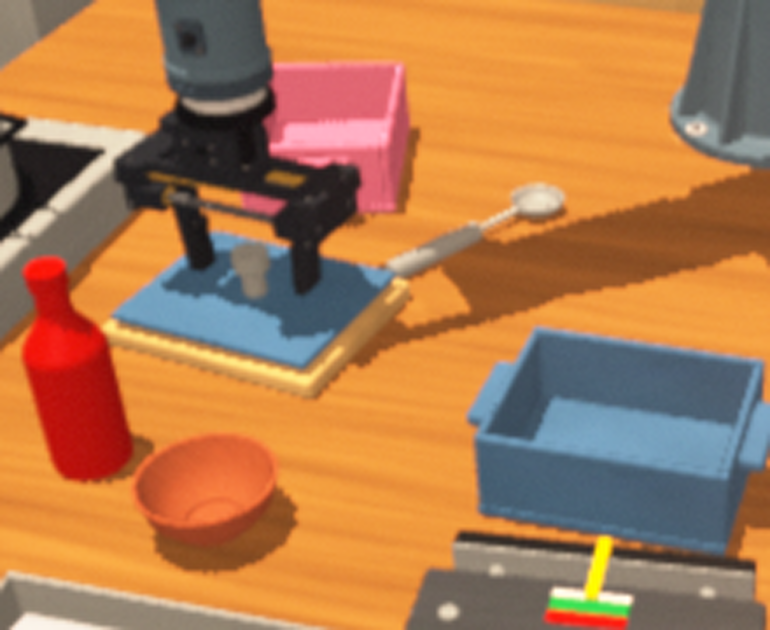

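The lid sits flat on the board and is released. Retreating straight up.

carry_out --commands "0 0 -8 0; 0 0 -25 0; 0 0 -55 0; 0 0 -90 0; 0 0 -120 0"

```text
time_s: 11.5
tcp_pos: [0.4781, -0.3557, 0.1676]
tool_rot: [0.754, 0.657, 0.0, 0.001]
wrist_force: [0.6, -0.3, -0.6]
opening: 0.0884
```

```bash
python3 - <<'E'
from h import *
to(.44,-.02,.15,.09)
shot('top','t4');crop('t4',225,95,345,215,5,'c9')
for p in((222,268),(208,272),(240,260),(340,283),(364,238)):print(p,ray('top0',*p,.01).round(3))
E
```

```text
t 11.5 tcp [ 0.4781 -0.3557  0.1676] yaw -0.1378 F [ 0.6  -0.26 -0.62] M [-0.03  0.01  0.04] op 0.0884 tilt [ 0.001 -0.001 -1.   ]
shift [327.3 -83.8  17.3] turn -0.2278
(222, 268) [0.299 0.207 0.01 ]
(208, 272) [0.287 0.254 0.01 ]
(240, 260) [0.324 0.146 0.01 ]
(340, 283) [ 0.24  -0.187  0.01 ]
(364, 238) [ 0.388 -0.273  0.01 ]
```

View pics/c9.png

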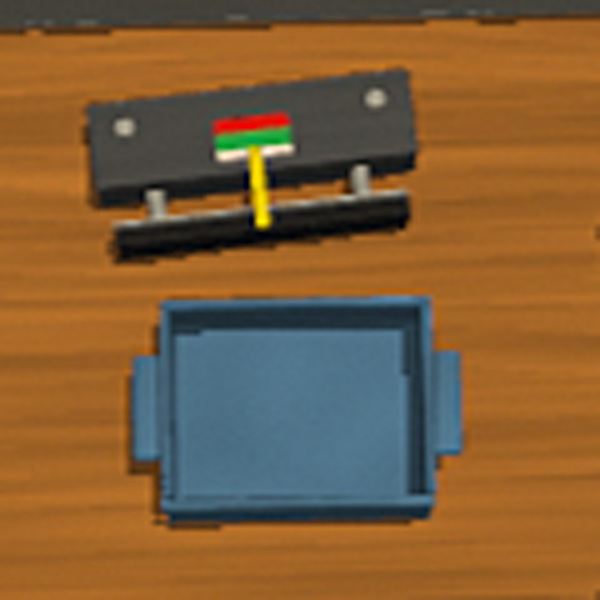

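View pics/t4.png

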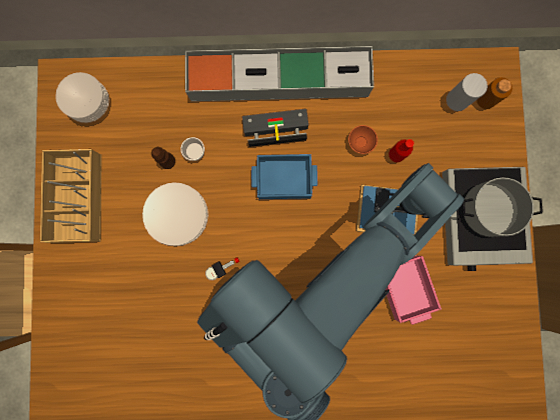

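The dish is open and unmoved, at crop (295,400). The pointer is at rest, and the way for the gripper is free.

```bash
python3 - <<'E'
from h import *
f=lambda L,z,o,s:np.array([ray('t4',o[0]+u/s,o[1]+v/s,z)[:2] for u,v in L])
a=f([(160,299),(430,297),(433,500),(164,500)],.075,(225,95),5);print(a.round(4),a.mean(0))
b=f([(115,230),(408,197)],.047,(225,95),5);print(b,b.mean(0))
h=f([(124,127),(375,98)],.051,(225,95),5);print(h,h.mean(0),np.arctan2(h[1,0]-h[0,0],h[0,1]-h[1,1]))
p=f([(254,150),(264,225)],.05,(225,95),5);print(p)
E
```

```text
[[ 0.6679  0.0788]
 [ 0.6647 -0.0988]
 [ 0.5302 -0.0966]
 [ 0.5346  0.0789]] [ 0.59936118 -0.00942449]
[[ 0.72163056  0.10948924]
 [ 0.73926836 -0.08808762]] [0.73044946 0.01070081]
[[ 0.79112895  0.10186599]
 [ 0.80684908 -0.06766893]] [0.79898902 0.01709853] 0.09246062289054839
[[0.77337516 0.01474543]
 [0.72179841 0.00927192]]
```

carry_out --commands "25 -10 0 -0.02; 65 -25 0 -0.07; 105 -40 0 -0.12; 145 -54 0 -0.17; 185 -66 0 -0.2278"

```text
time_s: 12.05
tcp_pos: [0.4373, -0.1618, 0.1657]
tool_rot: [0.674, 0.739, 0.0, 0.0]
wrist_force: [-0.2, 0.2, -0.4]
opening: 0.0882
```

```bash
python3 - <<'E'
from h import *
to(.46,-.02,.13,.088)
E
```

```text
t 12.05 tcp [ 0.4373 -0.1618  0.1657] yaw 0.0916 F [-0.17  0.25 -0.36] M [ 0.07 -0.03  0.  ] op 0.0882 tilt [ 0.001 -0.    -1.   ]
shift [139.1  35.6  35.7] turn 0.0036
```

carry_out --commands "35 8 0 0; 75 20 0 0; 110 36 8 0; 130 48 18 0; 138 50 30 0"

```text
time_s: 12.55
tcp_pos: [0.4765, -0.0195, 0.1358]
tool_rot: [0.674, 0.739, 0.001, 0.001]
wrist_force: [1.2, -0.9, 0.0]
opening: 0.0881
```

carry_out --commands "0 0 30 0; 0 0 60 0; 0 0 85 0; 0 0 98 0; 0 0 105 0"

```text
time_s: 13.05
tcp_pos: [0.4744, -0.0216, 0.0292]
tool_rot: [0.675, 0.738, -0.001, -0.001]
wrist_force: [-0.0, -0.4, 1.2]
opening: 0.0884
```

```bash
python3 - <<'E'
from h import *
to(.48,-.019,.019,.0916)
shot('wrist','w5');shot('scene','s7')
crop('s7',180,130,400,310,3.5,'c10')
E
```

```text
t 13.05 tcp [ 0.4744 -0.0216  0.0292] yaw 0.0894 F [-0.02 -0.44  1.17] M [-0.04  0.02  0.03] op 0.0884 tilt [-0.002  0.    -1.   ]
shift [ 2.1  5.8 10.2] turn -0.0022
```

View pics/c10.png

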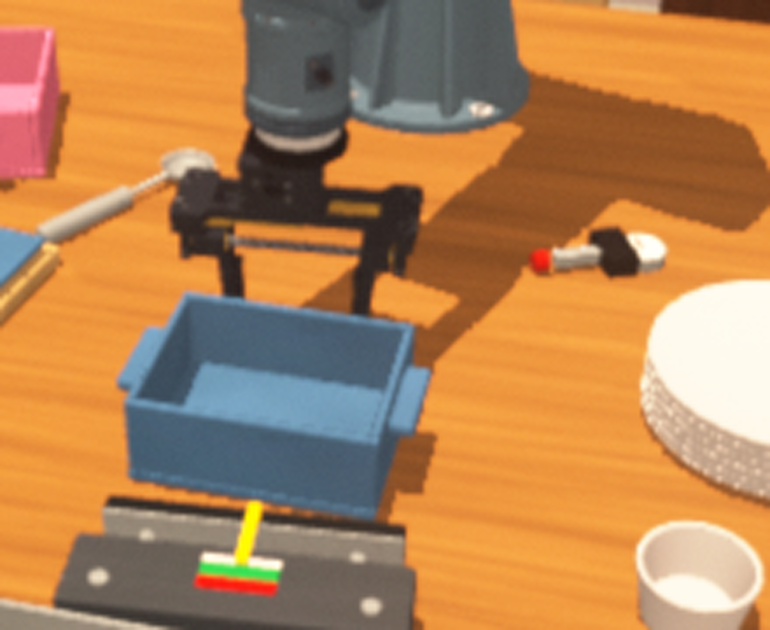

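View pics/w5.png

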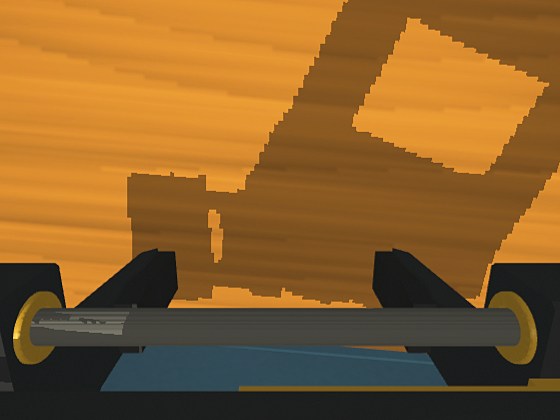

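The fingers are behind the dish's near side. Lowering a little and advancing.

carry_out --commands "0 4 4 0; 0 10 8 0; 0 18 9 0; 0 25 9 0; 0 30 9 0"

```text
time_s: 13.65
tcp_pos: [0.5065, -0.0186, 0.0217]
tool_rot: [0.674, 0.738, 0.0, 0.0]
wrist_force: [-0.1, -0.8, 0.6]
opening: 0.0882
```

carry_out --commands "0 3 0 0; 0 6 0 0; 0 9 0 0; 0 12 0 0; 0 15 0 0"

```text
time_s: 14.15
tcp_pos: [0.5201, -0.0173, 0.0213]
tool_rot: [0.675, 0.738, -0.0, -0.0]
wrist_force: [-1.9, -0.1, 2.0]
opening: 0.0883
```

carry_out --commands "0 3 0 0; 0 6 0 0; 0 9 0 0; 0 12 0 0; 0 15 0 0"

```text
time_s: 14.65
tcp_pos: [0.5353, -0.0158, 0.0213]
tool_rot: [0.675, 0.738, -0.0, -0.0]
wrist_force: [-1.4, -0.2, 0.3]
opening: 0.0883
```

```bash
python3 - <<'E'
from h import *
to(.55,-.014,.02,.0916)
shot('scene','s8')
crop('s8',180,130,400,310,3.5,'c11')
E
```

```text
t 14.65 tcp [ 0.5353 -0.0158  0.0213] yaw 0.09 F [-1.43 -0.19  0.32] M [-0.08  0.19 -0.1 ] op 0.0883 tilt [-0.  0. -1.]
shift [ 0.5 14.8  1.3] turn -0.0016
```

View pics/c11.png

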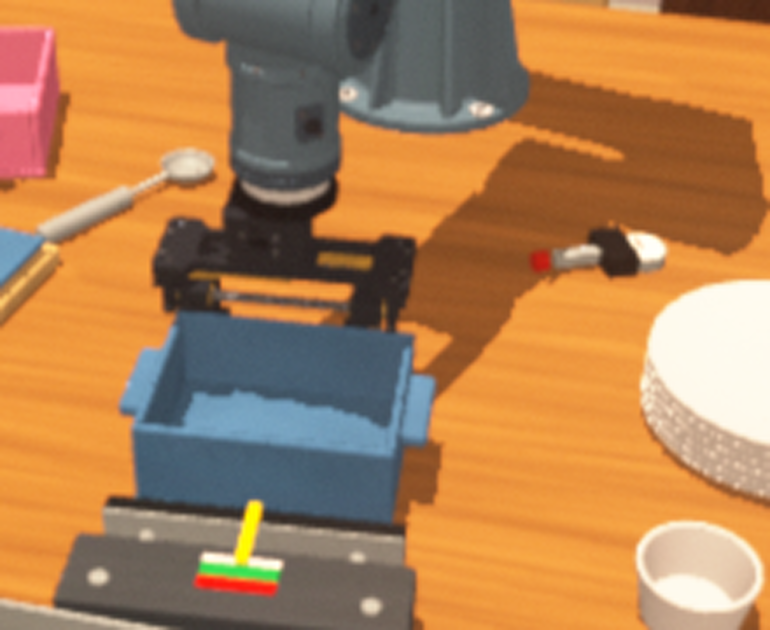

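The dish has squared up to the fingers and parallels the stop, about 40 mm short of it. Pushing on.

carry_out --commands "0 4 0 0; 0 8 0 0; 0 12 0 0; 0 16 0 0; 0 20 0 0"

```text
time_s: 15.2
tcp_pos: [0.5552, -0.014, 0.0212]
tool_rot: [0.675, 0.738, -0.0, -0.0]
wrist_force: [-1.0, -0.2, -0.3]
opening: 0.0883
```

carry_out --commands "0 3 0 0; 0 6 0 0; 0 9 0 0; 0 11 0 0; 0 13 0 0"

```text
time_s: 15.7
tcp_pos: [0.568, -0.0129, 0.0213]
tool_rot: [0.675, 0.738, -0.0, -0.0]
wrist_force: [-1.2, -0.3, -0.6]
opening: 0.0881
```

```bash
python3 - <<'E'
from h import *
to(.57,-.014,.02,.0916)
shot('scene','s9')
crop('s9',200,180,330,310,5,'c12')
E
```

```text
t 15.7 tcp [ 0.568  -0.0129  0.0213] yaw 0.09 F [-1.15 -0.26 -0.56] M [-0.03  0.23  0.  ] op 0.0881 tilt [-0.  0. -1.]
shift [-1.3  1.9  1.3] turn -0.0016
```

View pics/c12.png

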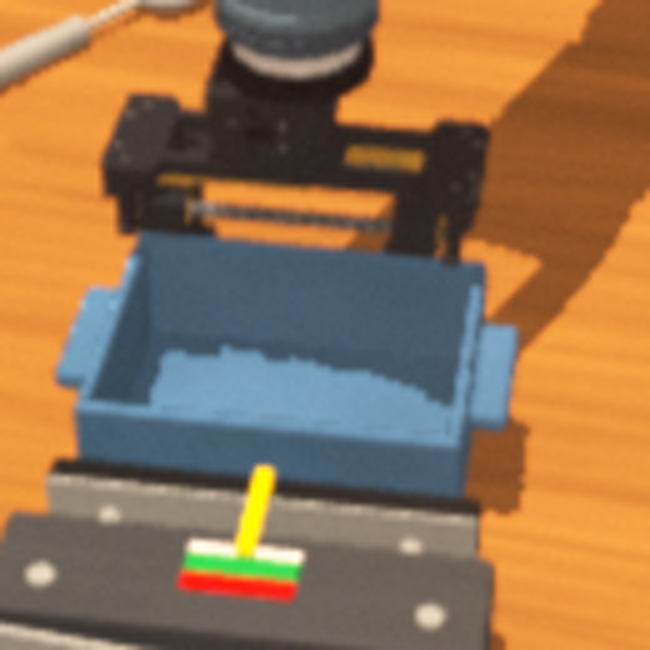

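The dish is parallel to and almost on the buffer, with its middle near the pointer. Going on slowly, watching the force.

carry_out --commands "0 1 0 0; 0 2 0 0; 0 3 0 0; 0 4 0 0; 0 5 0 0"

```text
time_s: 16.25
tcp_pos: [0.5727, -0.0125, 0.0214]
tool_rot: [0.675, 0.738, -0.0, -0.0]
wrist_force: [-4.0, -0.2, 2.9]
opening: 0.0882
```

carry_out --commands "0 1 0 0; 0 2 0 0; 0 3 0 0; 0 4 0 0; 0 5 0 0"

```text
time_s: 16.75
tcp_pos: [0.5771, -0.0122, 0.0214]
tool_rot: [0.674, 0.738, -0.001, -0.001]
wrist_force: [-8.3, -2.0, 6.7]
opening: 0.0882
```

```bash
python3 - <<'E'
from h import *
to(.58,-.014,.02,.0916)
shot('scene','s10')
crop('s10',200,180,330,310,5,'c13')
E
```

```text
t 16.75 tcp [ 0.5771 -0.0122  0.0214] yaw 0.0905 F [-8.26 -1.97  6.69] M [-0.05  0.92  0.24] op 0.0882 tilt [-0.002 -0.    -1.   ]
shift [-2.1  2.8  1.4] turn -0.0011
```

View pics/c13.png

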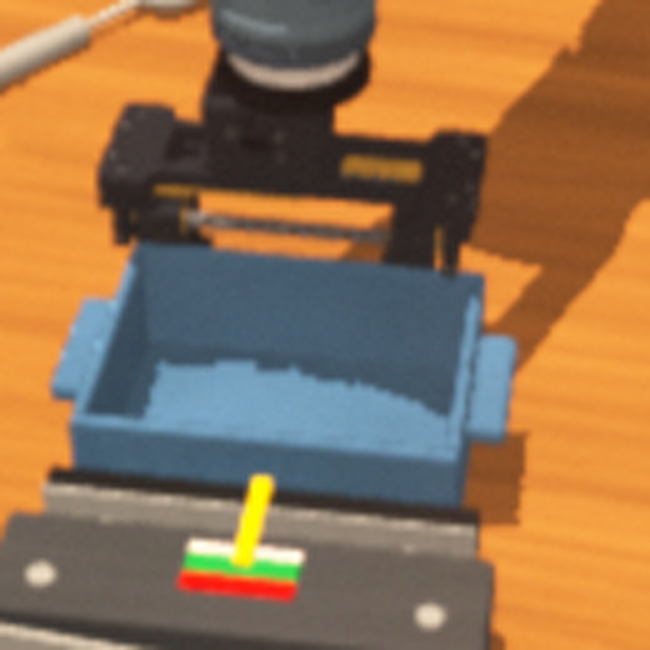

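The pointer has just entered the green zone. About 5 mm more is needed.

carry_out --commands "0 1 0 0; 0 2 0 0; 0 3 0 0; 0 4 0 0; 0 4.5 0 0"

```text
time_s: 17.3
tcp_pos: [0.5808, -0.0119, 0.0214]
tool_rot: [0.674, 0.738, -0.001, -0.001]
wrist_force: [-12.6, -3.8, 9.6]
opening: 0.0883
```

```bash
python3 - <<'E'
from h import *
to(.58,-.014,.02,.0916)
shot('scene','s11')
crop('s11',215,240,315,310,8,'c14')
shot('top','t6');crop('t6',225,95,345,215,5,'c15')
E
```

```text
t 17.3 tcp [ 0.5808 -0.0119  0.0214] yaw 0.0908 F [-12.62  -3.82   9.61] M [-0.04  1.31  0.33] op 0.0883 tilt [-0.004 -0.    -1.   ]
shift [-2.1 -0.9  1.4] turn -0.0008
```

View pics/c14.png

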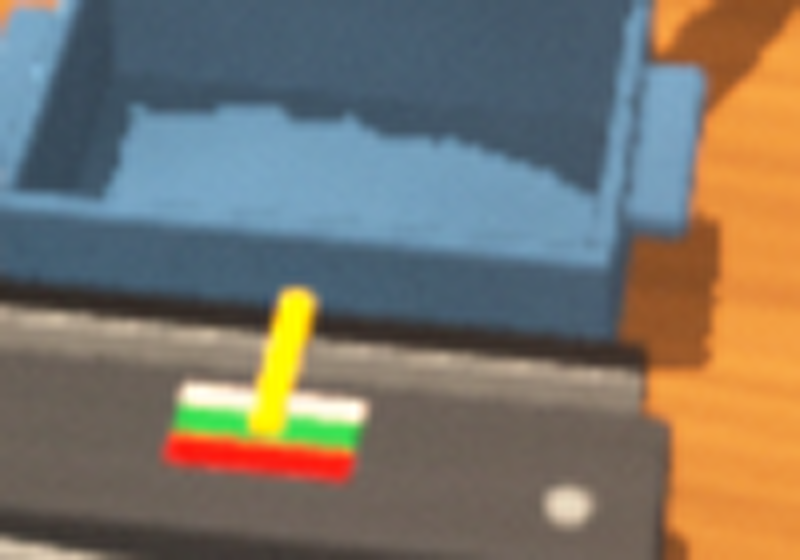

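View pics/c15.png

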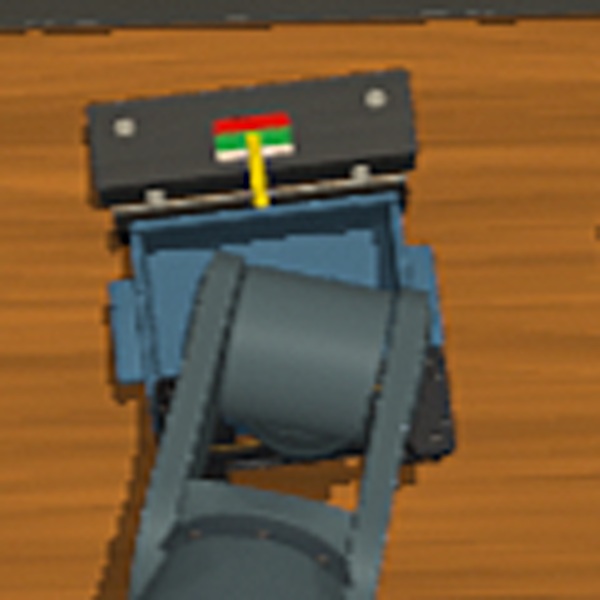

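```bash
python3 - <<'E'
from h import *
def cen(f,h):
    im=cv2.imread('pics/'+f+'.png').astype(float)
    b,g,r=im[...,0],im[...,1],im[...,2]
    w=np.clip((np.minimum(r,g)-b-90)/100,0,1)
    if f[0]=='t': m=np.zeros_like(w);m[115:150,270:285]=1
    else: m=np.zeros_like(w);m[265:300,235:262]=1
    # remove non-yellow (r~g)
    w=w*m*(np.abs(r-g)<70)
    v,u=np.mgrid[:420,:560];return (u*w).sum()/w.sum(),(v*w).sum()/w.sum(),w.sum()
for a,b in(('t4','t6'),('s7','s11'),('s7','s9'),('s7','s10')):
    A,B=cen(a,0),cen(b,0);print(a,A,B,np.linalg.norm(ray(a,*A[:2],.052)-ray(b,*B[:2],.052)))
to(.58,-.012,.0214)
E
```

```text
t4 (np.float64(276.2658002038736), np.float64(132.02548419979613), np.float64(39.239999999999995)) (np.float64(275.85808383233535), np.float64(128.3748502994012), np.float64(33.4)) 0.012586937088903115
s7 (np.float64(250.45072217502118), np.float64(281.77060322854715), np.float64(70.62)) (np.float64(249.56946165496353), np.float64(285.38400110147325), np.float64(72.63)) 0.011530217209147802
s7 (np.float64(250.45072217502118), np.float64(281.77060322854715), np.float64(70.62)) (np.float64(250.39287292004119), np.float64(282.06376085996175), np.float64(67.91000000000001)) 0.0009400822998796838
s7 (np.float64(250.45072217502118), np.float64(281.77060322854715), np.float64(70.62)) (np.float64(249.89023521026368), np.float64(284.04419101924447), np.float64(70.15)) 0.007282915570011244
t 17.4 tcp [ 0.5808 -0.0119  0.0213] yaw 0.0908 F [-11.7   -3.15   8.84] M [-0.13  1.21  0.35] op 0.0876 tilt [-0.004 -0.    -1.   ]
shift [-0.1 -0.8 -0.1] turn None
```

The pointer measurements give the buffer about 12 mm in, roughly 9.6 N. Holding there.

carry_out --commands "0 0 0 0; 0 0 0 0; 0 0 0 0; 0 0 0 0; 0 0 0 0"

```text
time_s: 17.9
tcp_pos: [0.5808, -0.0119, 0.0213]
tool_rot: [0.674, 0.738, -0.001, -0.001]
wrist_force: [-10.4, -2.9, 7.9]
opening: 0.0882
```

carry_out --commands "0 0 0 0; 0 0 0 0; 0 0 0 0; 0 0 0 0; 0 0 0 0"

```text
time_s: 18.4
tcp_pos: [0.5808, -0.0119, 0.0213]
tool_rot: [0.674, 0.738, -0.001, -0.001]
wrist_force: [-11.2, -2.6, 8.8]
opening: 0.0884
```

carry_out --commands "0 0 0 0; 0 0 0 0; 0 0 0 0; 0 0 0 0; 0 0 0 0"

```text
time_s: 18.9
tcp_pos: [0.5808, -0.0119, 0.0213]
tool_rot: [0.674, 0.738, -0.001, -0.001]
wrist_force: [-10.9, -3.2, 8.8]
opening: 0.0881
```

carry_out --commands "0 0 0 0; 0 0 0 0; 0 0 0 0; 0 0 0 0; 0 0 0 0"

```text
time_s: 19.4
tcp_pos: [0.5808, -0.0119, 0.0213]
tool_rot: [0.674, 0.738, -0.001, -0.001]
wrist_force: [-10.7, -2.4, 8.9]
opening: 0.0882
```

carry_out --commands "0 0 0 0; 0 0 0 0; 0 0 0 0; 0 0 0 0; 0 0 0 0"

```text
time_s: 19.9
tcp_pos: [0.5808, -0.0119, 0.0213]
tool_rot: [0.674, 0.738, -0.001, -0.001]
wrist_force: [-11.0, -2.4, 8.3]
opening: 0.0882
```

carry_out --commands "0 0 0 0; 0 0 0 0; 0 0 0 0; 0 0 0 0; 0 0 0 0"

```text
time_s: 20.4
tcp_pos: [0.5808, -0.0119, 0.0213]
tool_rot: [0.674, 0.738, -0.001, -0.001]
wrist_force: [-10.6, -3.2, 7.7]
opening: 0.0883
```

carry_out --commands "0 0 0 0; 0 0 0 0; 0 0 0 0; 0 0 0 0; 0 0 0 0"

```text
time_s: 20.9
tcp_pos: [0.5808, -0.0119, 0.0213]
tool_rot: [0.674, 0.738, -0.001, -0.001]
wrist_force: [-10.5, -3.7, 8.5]
opening: 0.0881
```

```bash
python3 - <<'E'
from h import *
to(.58,-.012,.0214)
shot('top','t7');shot('scene','s12')
crop('s12',80,120,330,310,3.2,'c16')
crop('t7',225,95,425,245,4,'c17')
f=lambda L,z:np.array([ray('t7',u,v,z)[:2] for u,v in L])
to(.58,-.012,.0214)
E
```

```text
t 20.9 tcp [ 0.5808 -0.0119  0.0213] yaw 0.0908 F [-10.46  -3.68   8.55] M [-0.1   1.21  0.35] op 0.0881 tilt [-0.004 -0.    -1.   ]
shift [-0.1 -0.8 -0.1] turn None
t 21.0 tcp [ 0.5808 -0.0119  0.0213] yaw 0.0908 F [-10.33  -2.84   8.62] M [0.02 1.21 0.31] op 0.088 tilt [-0.004 -0.    -1.   ]
shift [-0.1 -0.8 -0.1] turn None
```

View pics/c16.png

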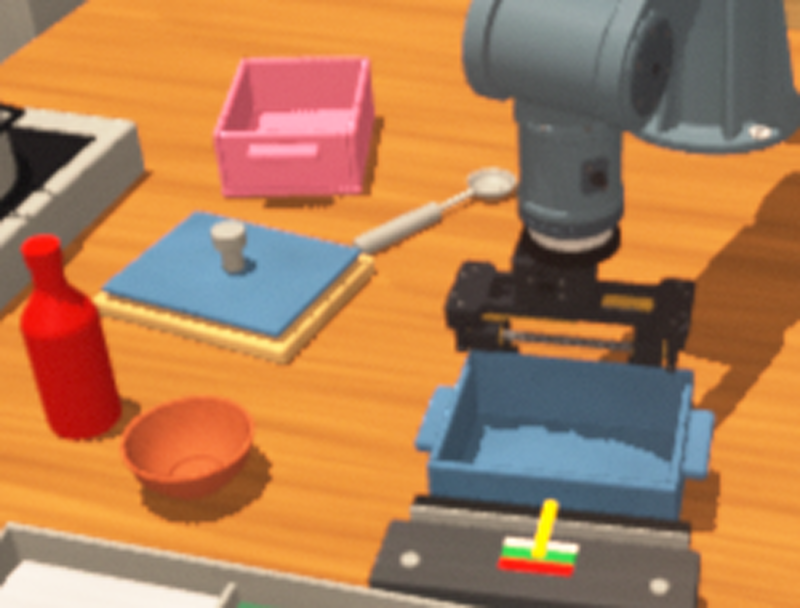

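View pics/c17.png

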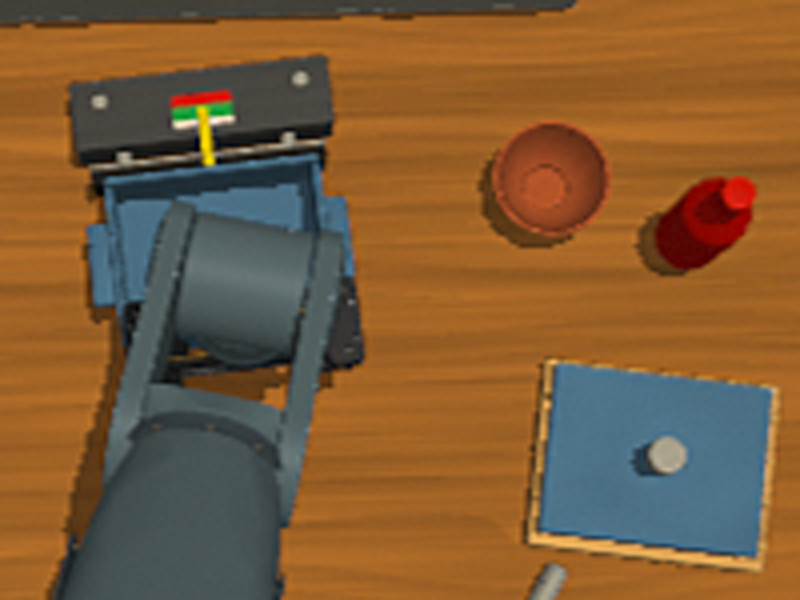

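The pointer is mid-green at crop (541,552) and the lid lies level and centred on the board. I want one check that the dish is level before handing in.

```bash
python3 - <<'E'
from h import *
from itertools import product
im=cv2.imread('pics/s12.png');im=cv2.resize(im[170:310,190:350],None,fx=5,fy=4,interpolation=cv2.INTER_CUBIC)
im=cv2.imread('pics/s12.png')[190:300,195:320];S=6;im=cv2.resize(im,None,fx=S,fy=S,interpolation=cv2.INTER_CUBIC)
y=.0908;ex=np.array([np.cos(y),np.sin(y)]);ey=np.array([-np.sin(y),np.cos(y)])
tcp=np.array([.5808,-.0119])
c=tcp+ex*(.009+.070)+ey*.0
print(c)
for k,col in((0,(0,255,255)),(.05,(0,0,255))):
    P=[]
    for sx,sy in((-1,-1),(1,-1),(1,1),(-1,1)):
        q=c+ex*sx*.07+ey*sy*.09; z=.075+(k*.14 if sx<0 else 0)
        P.append((proj('s12',[*q,z])-[195,190]+.5)*S)
    cv2.polylines(im,[np.int32(P)],True,col,1)
cv2.imwrite('pics/c18.png',im)
E
```

```text
[ 0.65947456 -0.00473665]
```

View pics/c18.png

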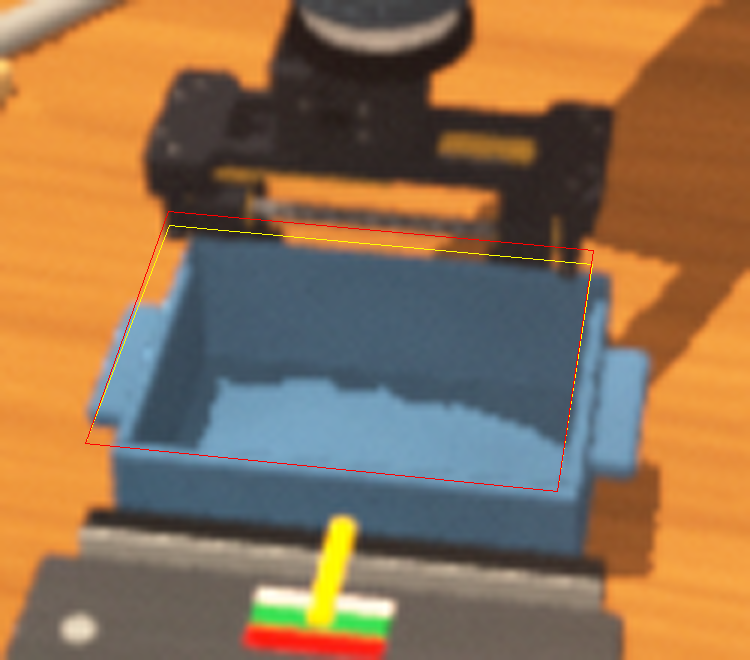

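```bash
python3 - <<'E'
from h import *
to(.58,-.012,.0214)
print(arm.close_job())
E
```

```text
t 21.0 tcp [ 0.5808 -0.0119  0.0213] yaw 0.0908 F [-10.33  -2.84   8.62] M [0.02 1.21 0.31] op 0.088 tilt [-0.004 -0.    -1.   ]
shift [-0.1 -0.8 -0.1] turn None
the job is handed in; nothing more can be done
None
```

I lifted the lid off by its knob, lowered it until it touched the middle of the pale board, and released it there. I then slid the open dish square onto the buffer with both open fingers, held the push about 3.6 s, and handed the job in at 21 s while still pushing.

- **Push:** The pointer was in the green zone with the buffer about 12 mm in (top camera 12.6 mm, scene camera 11.5 mm). That is roughly 9–10 N by the spring rate, and the wrist read about 10.5 N along the push, including friction.
- **Dish:** An overlay on the scene picture showed it level. It sits about 10 mm to the left of where I had predicted from the fingers, but still well centred on the buffer.
- **Lid and bystanders:** The lid lay level, knob up and centred, with the board's edge showing all round. The bystanders in the last pictures (sauce bottle, salt bowl, spoon) stood where they were. The mill, ramekin and probe were outside those crops, so I did not check them at the end.
- **Unexplained:** The wrist also showed about 8.5 N upward during the push. I put this down to friction between fingers and dish, but did not confirm it; the dish stayed still and did not tip.

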